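# Index the socket carousel with its thumb lever and load the loose socket

### The job

Click the socket carousel round with its orange thumb lever, one notch per press, counting clicks until the empty yellow cup stands at the green post; press slowly and gently, only until it has clicked and just met its rubber stop (12 N is enough, 22 N damages it), and do not turn the carousel by hand or click past the post. Then stand the loose steel socket with the blue band upright in the yellow cup, lowered in and not dropped, and leave the other things where they are.

Things in the scene. Friction and masses are not known exactly. Their poses are not given: they have to be found in the camera images.
- machine: Black socket-carousel stand, fixed: housing 180 x 180 x 62 mm high, origin at the centre of its underside (on the carousel's vertical axis), z up. Its -x side bears a green post (73 mm high, 91 to 109 mm from the axis) that marks the loading gate; the lever sticks out of its +y side.
- gate (a point): Fixed point where the centre of the yellow cup's rim belongs: 68 mm from the carousel axis towards the green post (machine -x), 101 mm above the table.
- carousel (a joint): Angle of the carousel in rad, growing anticlockwise seen from above; 0 when the yellow cup is at the gate. It rests in notches 0.785 rad (one cup) apart, starts two to four notches short (about -1.57, -2.36 or -3.14), and each full lever press adds one notch; the lever cannot turn it back.
- lever (a joint): Thumb lever, rad: 0 at rest (up), growing as the pad goes down (75 mm per rad; spring 2 to 4 N). Free at first, it meets a 6 to 10 N resistance that fades until the carousel snaps on; just after, a rubber stop rises about 6 N per mm. The click lies 18 to 39 mm down, unknown, the same for all presses of a run. Press slowly (20 mm/s); 12 N is enough, over 22 N damages it. Let it come fully up between presses.
- thumb_pad (a point): Middle of the upper face of the orange thumb pad (44 mm across x 40 mm along the lever, 10 mm thick), moving with the lever; about 83 mm above the table at rest, 70 mm out from the lever's pivot, 168 mm from the carousel axis on the machine's +y side. Pressed straight down from above.
- yellow_cup (a point): Centre of the yellow cup's rim, 101 mm above the table, turning with the carousel (aluminium disc 180 mm across, top at 76 mm, eight cups 52 mm apart). The only empty cup: outside 36 mm, inside 30 mm across, floor 22 mm below the rim. The other seven are black and full, their sockets fixed, tops at 109 mm.
- socket_mid (a point): Loose deep steel socket with a blue band: an upright cylinder 24 mm across, 62 mm high, about 0.12 kg, standing on the black rubber pad (6 mm thick). The point is its centre, half-way up; z along its axis. Seated in the cup, this point is 9 mm above the cup's rim level.
- stub: Short black socket with a red band, 34 mm across, 36 mm high, standing on the same pad some 70 mm away; origin at the centre of its underside. Leave it.
- tape: Yellow tape measure, 75 x 34 x 68 mm, loose; origin at the centre of its underside. Leave it.
- wrench: Steel wrench 180 mm long lying on the bench. Leave it.
There are look-alikes about, which are no part of the job. There is more than one size of the part that bears socket_mid; the job needs the smallest.

How it is judged:
By the outcome, as a careful person would: the job done as asked, in the order asked, and still so for the second after the job is handed in, with the robot touching nothing.
It also fails if it takes over 72 s, if anything falls off the work surface, if the arm or the gripper's body presses on something with over 40 N, if the wrist force passes 120 N, or if a joint passes its speed limit or range.

### The arm

A 6-joint arm with a two-finger parallel gripper is mounted at the origin on the work surface. World frame = base frame: x ahead of the robot, y to its left, z up, the work surface at z = 0. Lengths are in m, angles in rad, forces in N, time in s.
With the tool pointing down it reaches from about 0.3 to 0.875 m from the base axis. Payload 6.4 kg.
Tool frame: the origin (TCP) lies at the very end of the fingers, on their centre line; the grasp point (between the pads) lies 19 mm behind it; z points along the fingers, y is the direction in which the jaws open and shut (so a half turn about z gives the same grasp; the last joint's range is limited). The gripper opens to 85 mm and grips with 20 to 120 N. Pads are 22 mm wide; open, the fingers measure 114 mm over their backs; the gripper's body (76 mm by 85 mm) begins 54 mm behind the grasp point. The pads swing forward as they close: fully open they stand 13 mm farther back than shut.
Start: joints at [-1.379, 0.181, 1.607, -0, 1.354, -0.206], TCP at [0.223, -0.53, 0.231] pointing down, gripper open.
Joint ranges: [-2.99, 2.99], [-0.89, 2.07], [0.3, 2.58], [-1.14, 4.28], [0, 2.63], [-3.12, 3.12]. Speed limits (rad/s): [2.57, 2.57, 3.01, 3.14, 3.14, 3.14].

### API

Orientations are given as a unit quaternion [w, x, y, z].
In Python, from bench import * gives the robot as it stands.
- The arm moves only by the tool arm_command, never from a script. Its argument "motion" is text: rows parted by semicolons, each of 7 numbers parted by spaces: the shift along the tool's x, y, z in units of 0.2 m (1.0 is 0.2 m), then the turn, a rotation vector about the tool's x, y, z in units of 60 degrees (1.0 is 60 degrees), then the opening, from 0 (shut) to 1 (fully open). In form: tx ty tz ax ay az grip; .... A call has 1 to 10 rows; each row shifts and turns the pose as measured when the row begins, along the tool's axes as they then stand; what a row does not reach is not made up. A row lasts 1/12 s, in which the tool goes at most 41.7 mm and 7.16 degrees, less where a joint would pass 70% of its speed; a pose out of reach is approached as far as the arm can. A call with a number of a shift or a turn outside -1 to 1 is refused whole. A call with a gripper value outside its range is refused whole. The fingers move at their own pace and stop on an object; the grip force is fixed at half the most. Time passes only in rows, so rows that do not move let the fingers close. It gives the time, the measured TCP pose, the force and the opening at its end, in the units of the state.
- get_obs(): the state, without advancing time (a new reading comes with each control period).
- camera(name): name is "side" or "top" or "wrist"; returns a dict with "img" (480x640x3 uint8, red, green, blue), "intrinsics" (3x3 intrinsics, pixels), "pose" (4x4, takes a point from camera to world coordinates); the wrist camera has in their place "mount" (4x4, takes a point from camera to tool coordinates, whose origin is the TCP and whose axes are the flange's). Camera axes: x right, y down, z forward; pixel columns grow to the right and rows downward; lengths in m; the calibration is good to about 2 mm. The wrist camera is an equidistant fisheye: a pixel r from the principal point sees the ray r / f radians off the axis. A picture is of the moment at which its call begins: read the wrist's pose just before it. There is no depth.
- hand_in(): hands the job in, once; it reports no verdict.
Trained networks look in the newest picture that a camera, given by its name, has taken for a name from the list of things; names that differ only in an ending like _2 or _b are one class to them, and where a whole thing is asked for, a point or a joint stands for the part that bears it (a point fixed in the world has none). Each returns a list of dicts, best first, with "conf" (0 to 1); they miss things now and then, are a little off and sometimes report something else, mostly with a low value. They report only what shows in the picture. A call takes as long as a camera call. They do not tell look-alikes from the thing itself.
- search_frame(camera, target): "box" ([left, top, right, bottom] in pixels, round what is visible of it).
The state is a dict: "time_s": time; "q": joint angles; "dq": joint speeds; "joint_efforts": joint torques, N m; "eef_pos": TCP position; "eef_rot": TCP orientation; "wrist_force": force on the tool from outside, world axes, zero at the start; "torque": the same for the moment, N m; "opening": opening from 0.0 (shut) to 1.0 (fully open).
Only numpy, scipy, OpenCV 4.12 (cv2) and the standard library are available. Lean on these libraries where they do the work, as an engineer would, in place of code of your own. Each camera call takes 0.05 s, during which the arm holds its last target.

## Working session

There is one attempt and no reset: what is moved stays moved. The work goes in short steps, Python scripts to look and compute and a tool call to move; the robot and the scene stay as the last step left them, time stands still between calls to the robot, and variables do not carry over. Pictures are saved under pics/ and viewed, and the job is handed in when it is done.

Besides the shell and the picture viewer there is one more tool, called after "Request:" in YAML: its name, and indented under it one key for each argument. arm_command: Moves the arm, as the interface text tells. Shifts and turns lie within -1 to 1; 1 stands for 0.2 m of shift or 60 degrees of turn. Its arguments: {"type":"object","properties":{"motion":{"type":"string"}},"required":["motion"]}

```bash
ls; mkdir -p pics; cat > h.py <<'E'
from bench import *
import numpy as np, cv2
from scipy.spatial.transform import Rotation as R
def snap(n,f):
    c=camera(n); cv2.imwrite('pics/'+f,c['img'][:,:,::-1]); return c
def ray(c,u,v):
    K=c['intrinsics'];P=np.array(c['pose']);d=np.linalg.inv(K)@[u,v,1];return P[:3,3],P[:3,:3]@d
def atz(c,u,v,z):
    o,d=ray(c,u,v);return o+d*(z-o[2])/d[2]
def proj(c,p):
    P=np.linalg.inv(c['pose']);q=P[:3,:3]@p+P[:3,3];q=c['intrinsics']@q;return q[:2]/q[2]
def mid2(c1,p1,c2,p2):
    o1,d1=ray(c1,*p1);o2,d2=ray(c2,*p2);d1/=np.linalg.norm(d1);d2/=np.linalg.norm(d2)
    A=np.stack([d1,-d2],1);t=np.linalg.lstsq(A,o2-o1,rcond=None)[0];a=o1+t[0]*d1;b=o2+t[1]*d2
    return (a+b)/2,np.linalg.norm(a-b)
E
python3 - <<'E'
from h import *
o=get_obs();print({k:np.round(v,3) for k,v in o.items()})
for n in ['side','top','wrist']:
    c=snap(n,n+'0.png')
    if n!='wrist': print(n,np.round(c['intrinsics'],1).tolist(),np.round(c['pose'],3).tolist())
    else: print(np.round(c['intrinsics'],1).tolist(),np.round(c['mount'],3).tolist())
    for t in ['machine','thumb_pad','yellow_cup','socket_mid','stub','tape','wrench']:
        print(t,[(np.round(b['box']).tolist(),round(b['conf'],2)) for b in search_frame(n,t)][:4])
E
```

```text
pics
{'time_s': np.float64(0.0), 'q': array([-1.379,  0.182,  1.608,  0.   ,  1.354, -0.206]), 'dq': array([ 0.   , -0.001,  0.001, -0.002, -0.   ,  0.001]), 'joint_efforts': array([-0.0000e+00, -4.4488e+01, -3.5134e+01, -0.0000e+00,  9.0000e-03,
        0.0000e+00]), 'eef_pos': array([ 0.223, -0.53 ,  0.23 ]), 'eef_rot': array([-0.001,  0.98 ,  0.198,  0.   ]), 'wrist_force': array([ 0.045, -0.981, -1.215]), 'torque': array([-0.026, -0.011, -0.033]), 'opening': np.float64(0.997)}
side [[456.5, 0.0, 329.9], [0.0, 456.5, 235.0], [0.0, 0.0, 1.0]] [[-0.75, -0.317, 0.58, 0.111], [-0.661, 0.343, -0.668, 0.638], [0.012, -0.884, -0.467, 0.499], [0.0, 0.0, 0.0, 1.0]]
machine [([360.0, 189.0, 482.0, 282.0], 0.75)]
thumb_pad [([359.0, 235.0, 403.0, 247.0], 0.63)]
yellow_cup []
socket_mid [([298.0, 344.0, 323.0, 412.0], 0.82), ([318.0, 280.0, 339.0, 332.0], 0.73), ([272.0, 316.0, 286.0, 357.0], 0.62)]
stub [([227.0, 343.0, 251.0, 381.0], 0.66)]
tape [([254.0, 227.0, 281.0, 268.0], 0.82)]
wrench [([181.0, 279.0, 262.0, 323.0], 0.97), ([359.0, 230.0, 399.0, 249.0], 0.22)]
top [[482.6, 0.0, 325.9]
[... 152 characters left out ...]
 1.0]]
machine [([368.0, 193.0, 515.0, 302.0], 0.72)]
thumb_pad [([370.0, 232.0, 419.0, 256.0], 0.62)]
yellow_cup [([418.0, 195.0, 515.0, 290.0], 0.68), ([368.0, 232.0, 416.0, 256.0], 0.34)]
socket_mid [([204.0, 312.0, 231.0, 336.0], 0.65), ([277.0, 266.0, 298.0, 289.0], 0.61), ([229.0, 264.0, 246.0, 280.0], 0.53)]
stub [([194.0, 258.0, 216.0, 280.0], 0.85)]
tape [([309.0, 132.0, 330.0, 183.0], 0.57)]
wrench [([235.0, 151.0, 263.0, 230.0], 0.87)]
[[371.6, 0.0, 324.5], [0.0, 371.6, 239.8], [0.0, 0.0, 1.0]] [[0.001, -0.966, -0.259, 0.065], [1.0, 0.001, 0.001, 0.0], [-0.0, -0.259, 0.966, -0.142], [0.0, 0.0, 0.0, 1.0]]
machine []
thumb_pad []
yellow_cup []
socket_mid []
stub []
tape []
wrench []
```

View pics/side0.png

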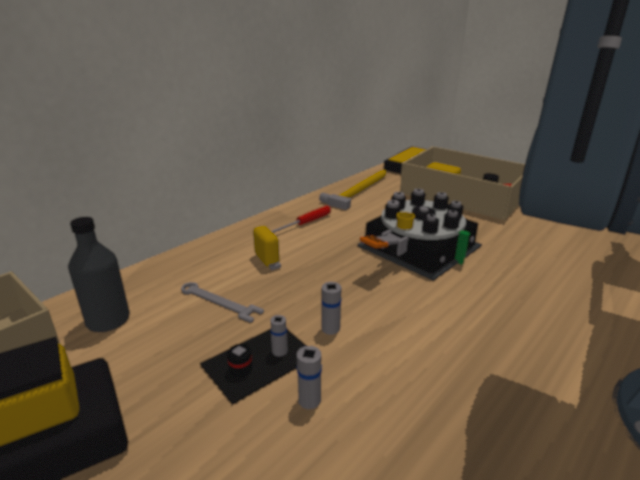

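View pics/top0.png

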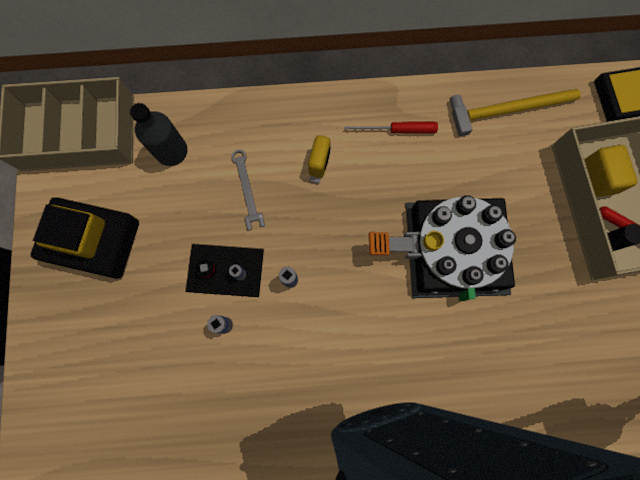

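```bash
python3 - <<'E'
import cv2
t=cv2.imread('pics/top0.png')[180:310,355:525]
cv2.imwrite('pics/topz0.png',cv2.resize(t,None,fx=4.5,fy=4.5,interpolation=cv2.INTER_CUBIC))
t=cv2.imread('pics/top0.png')[240:345,185:315]
cv2.imwrite('pics/topz0b.png',cv2.resize(t,None,fx=5,fy=5,interpolation=cv2.INTER_CUBIC))
t=cv2.imread('pics/side0.png')[170:300,340:500]
cv2.imwrite('pics/sidez0.png',cv2.resize(t,None,fx=4.5,fy=4.5,interpolation=cv2.INTER_CUBIC))
E
```

```text
(no output)
```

View pics/topz0.png

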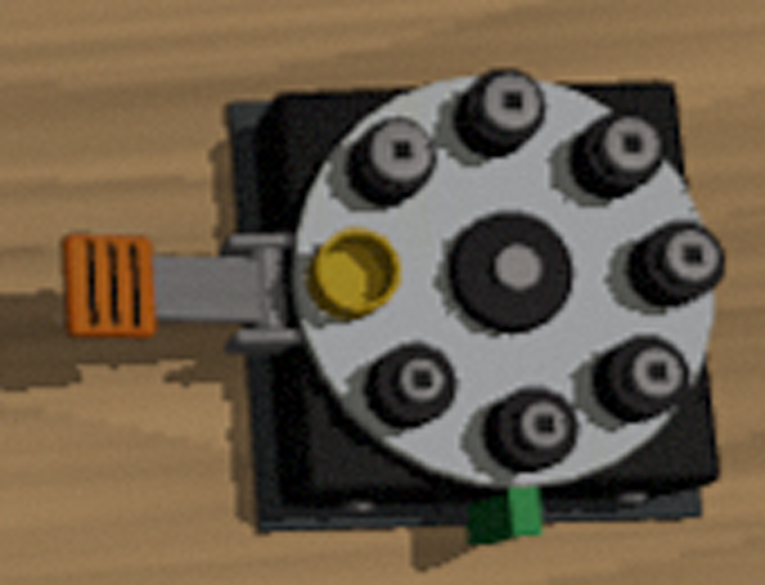

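View pics/topz0b.png

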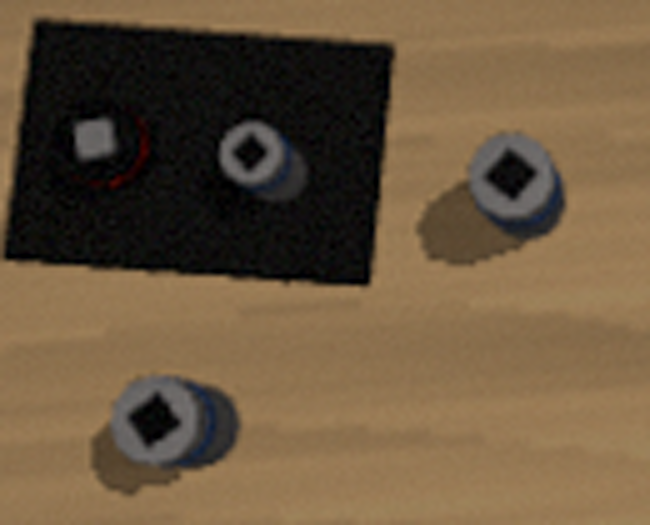

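View pics/sidez0.png

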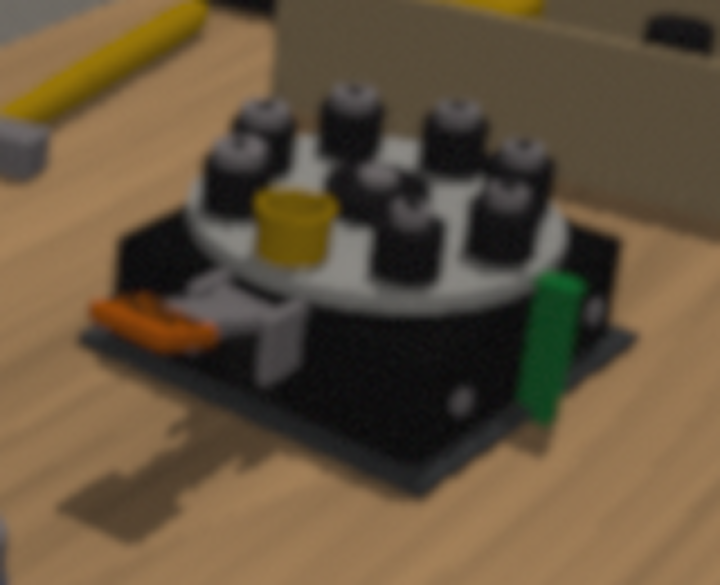

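```bash
python3 - <<'E'
from h import *
ct=camera('top');cs=camera('side')
T=lambda x,y:(x/4.5+355-.4,y/4.5+180-.4)
B=lambda x,y:(x/5+185-.4,y/5+240-.4)
S=lambda x,y:(x/4.5+340-.4,y/4.5+170-.4)
print('cup',atz(ct,*T(357,270),.101))
tops=[(402,150),(512,100),(632,144),(692,256),(657,372),(546,424),(423,380)]
P=[atz(ct,*T(*t),.109) for t in tops]
A=np.array(P)[:,:2]
M=np.c_[2*A,np.ones(7)];s=np.linalg.lstsq(M,(A**2).sum(1),rcond=None)[0];print('axis',s[:2],np.sqrt(s[2]+s[:2]@s[:2]))
ax=s[:2]
ang=[np.degrees(np.arctan2(*(a-ax)[::-1])) for a in A];print(np.round(ang,1), [a%45 for a in ang])
cu=atz(ct,*T(357,268),.101);print('cupang',np.degrees(np.arctan2(*(cu[:2]-ax)[::-1])))
print('pad',atz(ct,*T(108,286),.083), 'post',atz(ct,*T(525,512),.073))
so=atz(ct,*B(252,151),.068);print('socktop',so)
print('stub', atz(ct,*B(98,140),.042))
for b in [(510,172),(152,420)]: print('others',atz(ct,*B(*b),.08))
print(mid2(ct,B(252,151),cs,(279,320)), mid2(ct,T(108,286),cs,S(152,325)),mid2(ct,T(352,262),cs,S(295,202)))
E
```

```text
cup [ 0.5515014  -0.10186296  0.101     ]
axis [ 0.54910033 -0.17061269] 0.06799517802179315
[  42.3   -2.5  -47.8  -93.  -137.6  178.2  133.1] [np.float64(42.34630462728834), np.float64(42.479632450289), np.float64(42.19822462207947), np.float64(42.0078774219394), np.float64(42.413741154216865), np.float64(43.15208862826893), np.float64(43.124872751530035)]
cupang 87.29557904048431
pad [ 5.55833047e-01 -4.24433526e-04  8.30000000e-02] post [ 0.44889751 -0.16608282  0.073     ]
socktop [0.52754081 0.27615963 0.068     ]
stub [0.5403632  0.34085925 0.042     ]
others [0.51051001 0.17762293 0.08      ]
others [0.42891106 0.31416026 0.08      ]
(array([0.52666485, 0.27559027, 0.06533877]), np.float64(0.003210644503480097)) (array([ 0.55628344, -0.0017662 ,  0.07629169]), np.float64(0.0018481508664964482)) (array([ 0.5528141 , -0.10122508,  0.10157613]), np.float64(0.004792680537826239))
```

Request:
arm_command:
  motion: "0 0 0 0 0 -0.112 0; 0 0 0 0 0 -0.112 0; 0 0 0 0 0 -0.112 0; 0 0 0 0 0 -0.112 0; 0 0 0 0 0 -0.112 0; 0 0 0 0 0 -0.112 0; 0 0 0 0 0 -0.112 0; 0 0 0 0 0 -0.112 0; 0 0 0 0 0 -0.112 0; 0 0 0 0 0 -0.112 0"

```text
time_s: 2.13
eef_pos: [0.2228, -0.5301, 0.2313]
eef_rot: [-0.0, 0.688, 0.726, 0.0]
wrist_force: [-0.7, 0.7, -0.4]
opening: 0.0
```

Request:
arm_command:
  motion: "0.17 0.11 0 0 0 0.05 0; 0.17 0.11 0 0 0 0 0; 0.17 0.11 0 0 0 0 0; 0.17 0.11 0 0 0 0 0; 0.17 0.11 0 0 0 0 0; 0.17 0.11 0 0 0 0 0; 0.17 0.11 0 0 0 0 0; 0.17 0.11 0 0 0 0 0; 0.17 0.11 0 0 0 0 0; 0.17 0.11 0 0 0 0 0"

```text
time_s: 2.97
eef_pos: [0.4401, -0.1832, 0.2308]
eef_rot: [0.003, 0.708, 0.706, -0.001]
wrist_force: [1.8, -0.8, 0.3]
opening: 0.001
```

Remaining: dx 0.116, dy 0.181; descend partly too.

Request:
arm_command:
  motion: "0.15 0.1 0 0 0 0 0; 0.15 0.1 0 0 0 0 0; 0.15 0.1 0 0 0 0 0; 0.15 0.1 0 0 0 0 0; 0.15 0.1 0 0 0 0 0; 0.1 0.05 0.05 0 0 0 0; 0.05 0.03 0.05 0 0 0 0; 0 0 0 0 0 0 0; 0 0 0 0 0 0 0"

```text
time_s: 3.72
eef_pos: [0.5648, 0.0154, 0.212]
eef_rot: [0.005, 0.704, 0.71, 0.001]
wrist_force: [-1.1, -0.6, 0.3]
opening: 0.001
```

```bash
python3 - <<'E'
from h import *
o=get_obs();print(np.round(o['eef_pos'],4),np.round(o['eef_rot'],4),o['wrist_force'])
c=snap('wrist','w1.png');snap('top','t1.png')
p=o['eef_pos'];print('pad err',np.array([.556,-.002])-p[:2])
E
```

```text
[0.5648 0.0154 0.212 ] [0.0054 0.7041 0.7101 0.0011] [-1.1288746  -0.57177869  0.31703228]
pad err [-0.008755  -0.0174326]
```

View pics/w1.png

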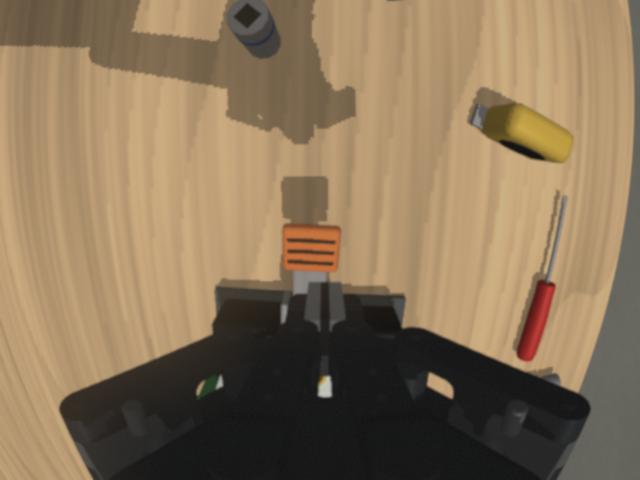

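View pics/t1.png

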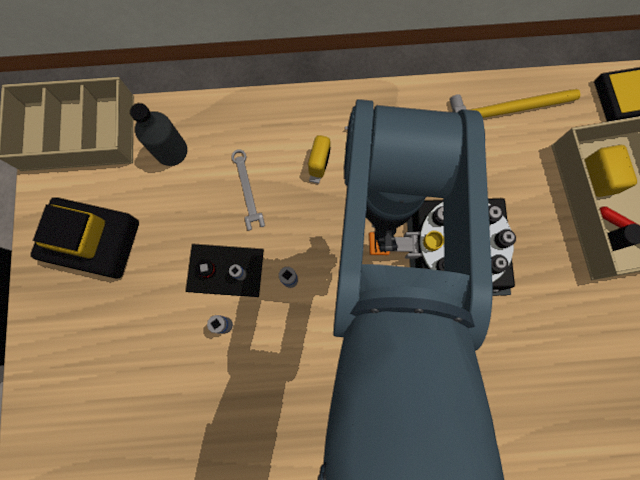

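```bash
cat >> h.py <<'E'
def wray(c,o,u,v):
    K=c['intrinsics'];f=K[0][0];dx,dy=u-K[0][2],v-K[1][2];r=np.hypot(dx,dy);th=r/f
    d=np.array([dx/r*np.sin(th),dy/r*np.sin(th),np.cos(th)]) if r>0 else np.array([0,0,1.])
    M=np.array(c['mount']);w,x,y,z=o['eef_rot'];Rt=R.from_quat([x,y,z,w]).as_matrix()
    return o['eef_pos']+Rt@M[:3,3],Rt@M[:3,:3]@d
def watz(c,o,u,v,z):
    a,d=wray(c,o,u,v);return a+d*(z-a[2])/d[2]
E
python3 - <<'E'
from h import *
o=get_obs();c=camera('wrist')
print(watz(c,o,311,248,.083), watz(c,o,312,225,.083),watz(c,o,310,271,.081))
E
```

```text
[ 0.55527083 -0.00066175  0.083     ] [0.55604777 0.01732081 0.083     ] [ 0.55437965 -0.02005916  0.081     ]
```

Request:
arm_command:
  motion: "-0.05 -0.025 0.1 0 0 0 0; -0.04 -0.02 0.12 0 0 0 0; 0 0 0.12 0 0 0 0; 0 0 0.08 0 0 0 0; 0 0 0.04 0 0 0 0; 0 0 0 0 0 0 0; 0 0 0 0 0 0 0"

```text
time_s: 4.45
eef_pos: [0.5586, -0.0143, 0.1244]
eef_rot: [0.011, 0.709, 0.705, 0.004]
wrist_force: [0.1, -0.2, 0.8]
opening: 0.0
```

Request:
arm_command:
  motion: "0.05 -0.015 0.05 0 0 0 0; 0 0 0.02 0 0 0 0; 0 0 0 0 0 0 0; 0 0 0 0 0 0 0"

```text
time_s: 4.78
eef_pos: [0.5579, -0.0043, 0.1127]
eef_rot: [0.014, 0.709, 0.705, 0.006]
wrist_force: [0.5, -0.1, -0.2]
opening: -0.004
```

```bash
cat >> h.py <<'E'
def go(p,yaw=90):
    o=get_obs();w,x,y,z=o['eef_rot'];Rt=R.from_quat([x,y,z,w])
    a=np.radians(yaw);X=np.array([np.cos(a),np.sin(a),0]);Z=np.array([0,0,-1.]);Y=np.cross(Z,X)
    Rg=R.from_matrix(np.stack([X,Y,Z],1))
    print('t',o['time_s'],'pos',np.round(o['eef_pos'],4),'F',np.round(o['wrist_force'],2),'open',o['opening'])
    print('shift units',np.round(Rt.inv().apply(np.array(p)-o['eef_pos'])/.2,3),'turn units',np.round((Rt.inv()*Rg).as_rotvec()/np.radians(60),3))
E
python3 -c "
from h import *
go([.5556,-.003,.09])"
```

```text
t 4.7833 pos [ 0.5579 -0.0043  0.1127] F [ 0.52 -0.11 -0.24] open -0.0036070329769754468
shift units [ 0.008 -0.015  0.113] turn units [ 0.026  0.011 -0.005]
```

Request:
arm_command:
  motion: "0.008 -0.015 0.04 0.026 0.011 -0.005 0; 0 0 0.03 0 0 0 0; 0 0 0.01 0 0 0 0; 0 0 0 0 0 0 0; 0 0 0 0 0 0 0"

```text
time_s: 5.2
eef_pos: [0.5558, -0.0023, 0.0959]
eef_rot: [-0.001, 0.707, 0.708, -0.0]
wrist_force: [-0.3, -0.2, -0.4]
opening: 0.002
```

```bash
python3 -c "
from h import *
go([.5556,-.003,.083])"
```

```text
t 5.2 pos [ 0.5558 -0.0023  0.0959] F [-0.31 -0.24 -0.36] open 0.0017772726045560564
shift units [-0.004 -0.001  0.065] turn units [-0.001 -0.001  0.001]
```

Request:
arm_command:
  motion: "0 0 0.01 0 0 0 0; 0 0 0.01 0 0 0 0; 0 0 0.01 0 0 0 0; 0 0 0.01 0 0 0 0; 0 0 0.01 0 0 0 0; 0 0 0.01 0 0 0 0; 0 0 0.01 0 0 0 0"

```text
time_s: 5.78
eef_pos: [0.5565, -0.0024, 0.0816]
eef_rot: [-0.0, 0.707, 0.707, 0.0]
wrist_force: [-1.2, 1.3, 1.8]
opening: -0.003
```

Request:
arm_command:
  motion: "0 0 0.008 0 0 0 0; 0 0 0.008 0 0 0 0; 0 0 0.008 0 0 0 0; 0 0 0.008 0 0 0 0"

```text
time_s: 6.12
eef_pos: [0.5569, -0.002, 0.0751]
eef_rot: [0.0, 0.707, 0.708, 0.001]
wrist_force: [0.0, 1.3, 2.3]
opening: 0.004
```

Contact at ~0.083, spring 2 N. Continue (8 mm down).

Request:
arm_command:
  motion: "0 0 0.008 0 0 0 0; 0 0 0.008 0 0 0 0; 0 0 0.008 0 0 0 0; 0 0 0.008 0 0 0 0"

```text
time_s: 6.45
eef_pos: [0.5572, -0.0015, 0.0687]
eef_rot: [-0.0, 0.707, 0.708, 0.001]
wrist_force: [-2.8, 2.7, 7.5]
opening: -0.002
```

Request:
arm_command:
  motion: "0 0 0.008 0 0 0 0; 0 0 0.008 0 0 0 0"

```text
time_s: 6.62
eef_pos: [0.5572, -0.0011, 0.0661]
eef_rot: [-0.0, 0.707, 0.708, 0.002]
wrist_force: [-2.3, 1.8, 7.0]
opening: 0.002
```

Request:
arm_command:
  motion: "0 0 0.008 0 0 0 0; 0 0 0 0 0 0 0"

```text
time_s: 6.78
eef_pos: [0.5572, -0.0009, 0.0649]
eef_rot: [-0.0, 0.707, 0.708, 0.001]
wrist_force: [-1.1, 0.6, 4.3]
opening: -0.002
```

Request:
arm_command:
  motion: "0 0 0.005 0 0 0 0; 0 0 0 0 0 0 0"

```text
time_s: 6.95
eef_pos: [0.5572, -0.0008, 0.0643]
eef_rot: [-0.0, 0.706, 0.708, 0.001]
wrist_force: [-0.8, 1.6, 3.4]
opening: 0.0
```

```bash
python3 -c "
from h import *
snap('top','t2.png');snap('side','s2.png')
for f in 'ts':
  pass
a=cv2.imread('pics/t2.png')[180:310,355:525];b=cv2.imread('pics/s2.png')[170:300,340:510]
cv2.imwrite('pics/z2.png',cv2.resize(np.hstack([a,b]),None,fx=2.3,fy=2.3))
"
```

```text
(no output)
```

View pics/z2.png

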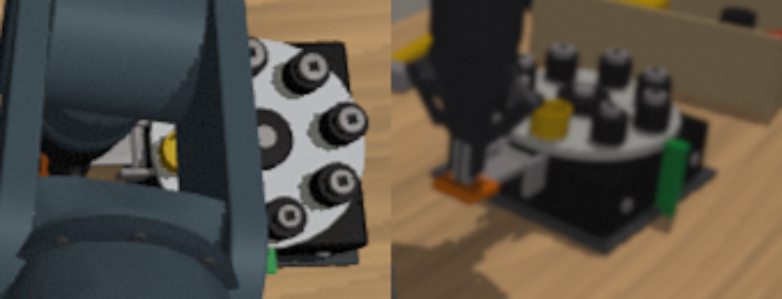

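Request:
arm_command:
  motion: "0 0 0.007 0 0 0 0; 0 0 0 0 0 0 0"

```text
time_s: 7.22
eef_pos: [0.5572, -0.0007, 0.0631]
eef_rot: [-0.001, 0.706, 0.708, 0.001]
wrist_force: [-1.4, 0.9, 3.7]
opening: -0.002
```

Request:
arm_command:
  motion: "0 0 0.007 0 0 0 0; 0 0 0 0 0 0 0"

```text
time_s: 7.38
eef_pos: [0.5572, -0.0005, 0.0618]
eef_rot: [-0.001, 0.706, 0.708, 0.002]
wrist_force: [-1.9, 1.9, 3.7]
opening: -0.005
```

Request:
arm_command:
  motion: "0 0 0.007 0 0 0 0; 0 0 0 0 0 0 0"

```text
time_s: 7.55
eef_pos: [0.5572, -0.0005, 0.0605]
eef_rot: [-0.001, 0.706, 0.708, 0.002]
wrist_force: [-1.3, 0.9, 4.0]
opening: 0.004
```

```bash
python3 -c "
from h import *
snap('side','s3.png')
a=cv2.imread('pics/s2.png')[170:300,340:510];b=cv2.imread('pics/s3.png')[170:300,340:510]
cv2.imwrite('pics/z3.png',cv2.resize(np.hstack([a,b]),None,fx=2.3,fy=2.3))
"
```

```text
(no output)
```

View pics/z3.png

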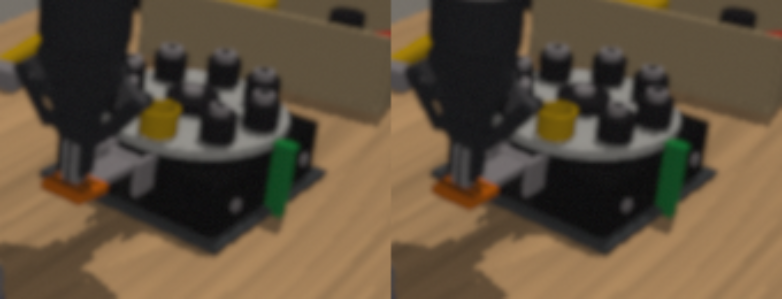

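Request:
arm_command:
  motion: "0 0 0.007 0 0 0 0; 0 0 0.007 0 0 0 0; 0 0 0 0 0 0 0"

```text
time_s: 7.85
eef_pos: [0.5573, -0.0004, 0.0581]
eef_rot: [-0.001, 0.706, 0.708, 0.002]
wrist_force: [-1.6, 1.4, 3.6]
opening: -0.0
```

Request:
arm_command:
  motion: "0 0 0.007 0 0 0 0; 0 0 0 0 0 0 0"

```text
time_s: 8.02
eef_pos: [0.5573, -0.0004, 0.0567]
eef_rot: [-0.001, 0.706, 0.708, 0.002]
wrist_force: [-0.5, 1.7, 3.0]
opening: 0.002
```

Request:
arm_command:
  motion: "0 0 0.007 0 0 0 0; 0 0 0 0 0 0 0"

```text
time_s: 8.18
eef_pos: [0.5573, -0.0004, 0.0552]
eef_rot: [-0.001, 0.706, 0.708, 0.002]
wrist_force: [-0.2, 1.5, 2.5]
opening: 0.003
```

Request:
arm_command:
  motion: "0 0 0.007 0 0 0 0; 0 0 0 0 0 0 0"

```text
time_s: 8.35
eef_pos: [0.5573, -0.0004, 0.0536]
eef_rot: [-0.001, 0.706, 0.708, 0.002]
wrist_force: [0.1, 1.1, 4.0]
opening: -0.003
```

Request:
arm_command:
  motion: "0 0 0.007 0 0 0 0; 0 0 0 0 0 0 0"

```text
time_s: 8.52
eef_pos: [0.5573, -0.0005, 0.052]
eef_rot: [-0.001, 0.706, 0.708, 0.001]
wrist_force: [-1.0, 1.4, 4.3]
opening: 0.002
```

```bash
python3 -c "
from h import *
snap('side','s4.png')
a=cv2.imread('pics/s3.png')[170:300,340:510];b=cv2.imread('pics/s4.png')[170:300,340:510]
cv2.imwrite('pics/z4.png',cv2.resize(np.hstack([a,b]),None,fx=2.3,fy=2.3))
"
```

```text
(no output)
```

View pics/z4.png

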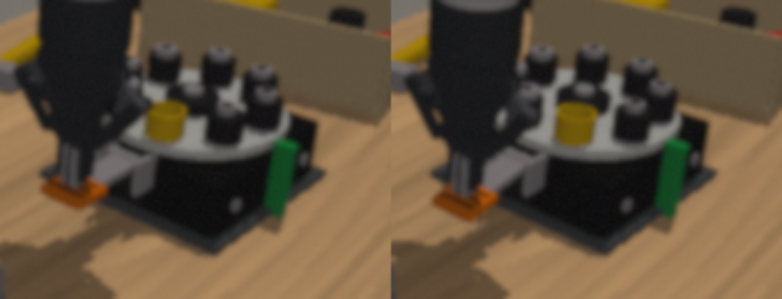

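Request:
arm_command:
  motion: "0 0 0.007 0 0 0 0; 0 0 0 0 0 0 0"

```text
time_s: 8.73
eef_pos: [0.5574, -0.0006, 0.0511]
eef_rot: [-0.001, 0.706, 0.708, 0.001]
wrist_force: [-2.5, 1.8, 7.4]
opening: -0.001
```

Request:
arm_command:
  motion: "0 0 0.005 0 0 0 0; 0 0 0 0 0 0 0"

```text
time_s: 8.9
eef_pos: [0.5574, -0.0006, 0.0509]
eef_rot: [-0.001, 0.706, 0.708, 0.001]
wrist_force: [-3.2, 1.2, 8.5]
opening: -0.006
```

Request:
arm_command:
  motion: "0 0 0.005 0 0 0 0; 0 0 0 0 0 0 0"

```text
time_s: 9.07
eef_pos: [0.5574, -0.0006, 0.0509]
eef_rot: [-0.001, 0.706, 0.708, 0.001]
wrist_force: [-3.2, 2.0, 7.6]
opening: 0.001
```

```bash
python3 -c "
from h import *
snap('side','s5.png')
a=cv2.imread('pics/s4.png')[170:300,340:510];b=cv2.imread('pics/s5.png')[170:300,340:510]
cv2.imwrite('pics/z5.png',cv2.resize(np.hstack([a,b]),None,fx=2.3,fy=2.3))
"
```

```text
(no output)
```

View pics/z5.png

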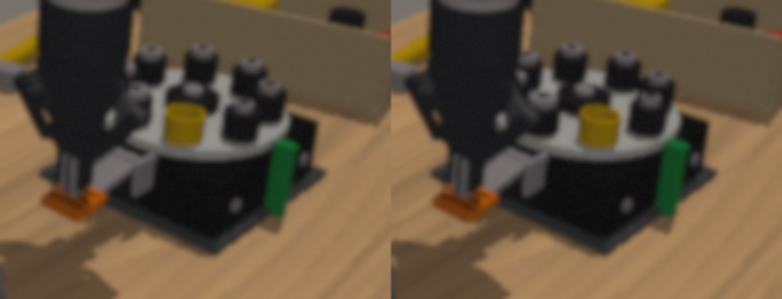

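Request:
arm_command:
  motion: "0 0 -0.03 0 0 0 0; 0 0 -0.04 0 0 0 0; 0 0 -0.04 0 0 0 0; 0 0 -0.04 0 0 0 0; 0 0 -0.04 0 0 0 0; 0 0 -0.02 0 0 0 0; 0 0 0 0 0 0 0; 0 0 0 0 0 0 0"

```text
time_s: 9.78
eef_pos: [0.5582, -0.0019, 0.0976]
eef_rot: [0.001, 0.706, 0.708, 0.001]
wrist_force: [0.3, 0.4, -1.3]
opening: -0.001
```

```bash
python3 -c "
from h import *
go([.5556,-.002,.085])
snap('side','s6.png')
a=cv2.imread('pics/s5.png')[170:300,340:510];b=cv2.imread('pics/s6.png')[170:300,340:510]
cv2.imwrite('pics/z6.png',cv2.resize(np.hstack([a,b]),None,fx=2.3,fy=2.3))
"
```

```text
t 9.7833 pos [ 0.5582 -0.0019  0.0976] F [ 0.35  0.4  -1.28] open -0.0010944888906801364
shift units [-0.001 -0.013  0.063] turn units [ 0.003 -0.001  0.002]
```

View pics/z6.png

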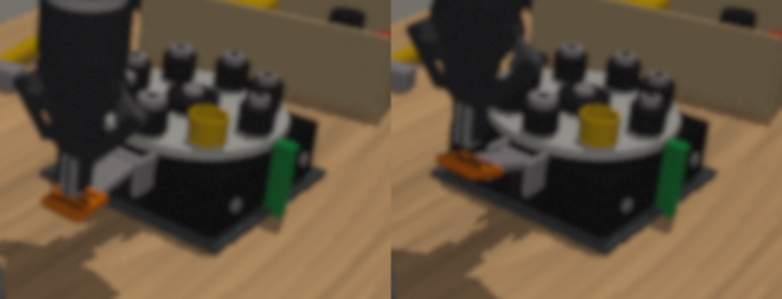

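Request:
arm_command:
  motion: "0 -0.012 0.01 0 0 0 0; 0 0 0.01 0 0 0 0; 0 0 0.01 0 0 0 0; 0 0 0.01 0 0 0 0; 0 0 0.01 0 0 0 0; 0 0 0.01 0 0 0 0; 0 0 0.008 0 0 0 0; 0 0 0.008 0 0 0 0; 0 0 0.008 0 0 0 0; 0 0 0.008 0 0 0 0"

```text
time_s: 10.67
eef_pos: [0.5545, -0.0009, 0.0756]
eef_rot: [-0.001, 0.706, 0.708, 0.001]
wrist_force: [-0.5, 1.3, 1.9]
opening: 0.002
```

Request:
arm_command:
  motion: "0 0 0.008 0 0 0 0; 0 0 0.008 0 0 0 0; 0 0 0.008 0 0 0 0; 0 0 0.008 0 0 0 0; 0 0 0.008 0 0 0 0; 0 0 0.008 0 0 0 0; 0 0 0.008 0 0 0 0; 0 0 0 0 0 0 0"

```text
time_s: 11.33
eef_pos: [0.5547, 0.0002, 0.0655]
eef_rot: [-0.001, 0.706, 0.708, 0.001]
wrist_force: [-1.3, 1.0, 4.4]
opening: -0.002
```

Request:
arm_command:
  motion: "0 0 0.008 0 0 0 0; 0 0 0.008 0 0 0 0; 0 0 0.008 0 0 0 0; 0 0 0.008 0 0 0 0; 0 0 0.008 0 0 0 0; 0 0 0 0 0 0 0"

```text
time_s: 11.83
eef_pos: [0.5548, 0.0007, 0.0589]
eef_rot: [-0.002, 0.706, 0.708, 0.001]
wrist_force: [-0.9, 1.8, 3.6]
opening: 0.005
```

Request:
arm_command:
  motion: "0 0 0.007 0 0 0 0; 0 0 0.007 0 0 0 0; 0 0 0 0 0 0 0"

```text
time_s: 12.08
eef_pos: [0.5547, 0.0008, 0.0565]
eef_rot: [-0.002, 0.706, 0.708, 0.001]
wrist_force: [-1.3, 0.8, 2.4]
opening: 0.001
```

Request:
arm_command:
  motion: "0 0 0.007 0 0 0 0; 0 0 0.007 0 0 0 0; 0 0 0 0 0 0 0"

```text
time_s: 12.33
eef_pos: [0.5548, 0.0007, 0.0537]
eef_rot: [-0.002, 0.706, 0.708, 0.001]
wrist_force: [-0.2, 1.2, 3.1]
opening: -0.003
```

Request:
arm_command:
  motion: "0 0 0.007 0 0 0 0; 0 0 0 0 0 0 0"

```text
time_s: 12.5
eef_pos: [0.5548, 0.0007, 0.052]
eef_rot: [-0.002, 0.706, 0.708, 0.001]
wrist_force: [0.2, 1.0, 4.0]
opening: -0.001
```

Request:
arm_command:
  motion: "0 0 0.005 0 0 0 0; 0 0 0 0 0 0 0"

```text
time_s: 12.67
eef_pos: [0.5548, 0.0006, 0.0512]
eef_rot: [-0.002, 0.706, 0.708, 0.001]
wrist_force: [-2.9, 1.3, 6.5]
opening: 0.0
```

Request:
arm_command:
  motion: "0 0 0.005 0 0 0 0; 0 0 0 0 0 0 0"

```text
time_s: 12.83
eef_pos: [0.5548, 0.0006, 0.0508]
eef_rot: [-0.002, 0.706, 0.708, 0.001]
wrist_force: [-4.2, 0.9, 8.4]
opening: 0.003
```

```bash
python3 -c "
from h import *
snap('side','s7.png')
a=cv2.imread('pics/s6.png')[170:300,340:510];b=cv2.imread('pics/s7.png')[170:300,340:510]
cv2.imwrite('pics/z7.png',cv2.resize(np.hstack([a,b]),None,fx=2.3,fy=2.3))
"
```

```text
(no output)
```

View pics/z7.png

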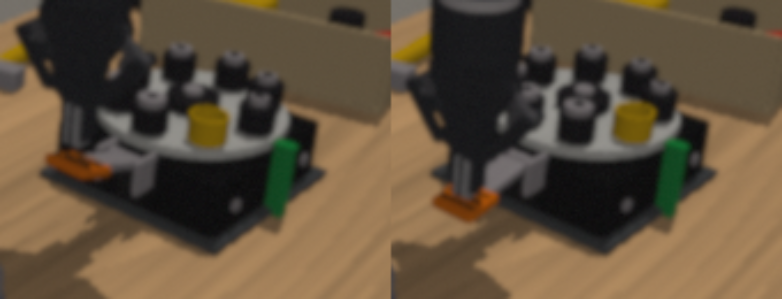

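Request:
arm_command:
  motion: "0 0 0.005 0 0 0 0; 0 0 0.005 0 0 0 0"

```text
time_s: 13.05
eef_pos: [0.5549, 0.0006, 0.05]
eef_rot: [-0.002, 0.706, 0.708, 0.001]
wrist_force: [-3.7, 0.8, 11.3]
opening: 0.001
```

```bash
python3 -c "
from h import *
snap('side','s8.png')
a=cv2.imread('pics/s7.png')[170:300,340:510];b=cv2.imread('pics/s8.png')[170:300,340:510]
cv2.imwrite('pics/z8.png',cv2.resize(np.hstack([a,b]),None,fx=2.3,fy=2.3))
"
```

```text
(no output)
```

View pics/z8.png

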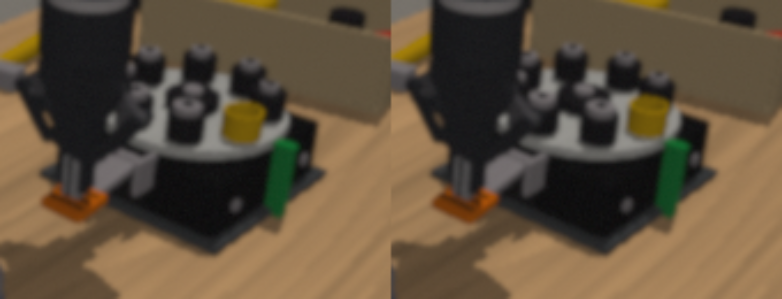

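Clicked; the cup now stands at the notch by the green post (≈(650,117) in zoom). Release and rise clear.

Request:
arm_command:
  motion: "0 0 -0.03 0 0 0 0; 0 0 -0.04 0 0 0 0; 0 0 -0.04 0 0 0 0; 0 0 -0.04 0 0 0 0; 0 0 -0.06 0 0 0 0; 0 0 -0.1 0 0 0 0.3; 0 0 -0.1 0 0 0 0.5; 0 0 -0.1 0 0 0 0.6; 0 0 -0.05 0 0 0 0.6; 0 0 0 0 0 0 0.6"

```text
time_s: 13.93
eef_pos: [0.5542, -0.0006, 0.1703]
eef_rot: [-0.002, 0.706, 0.708, 0.0]
wrist_force: [0.6, -0.6, 0.9]
opening: 0.6
```

```bash
python3 -c "
from h import *
go([.527,.276,.16])
snap('side','s9.png')
a=cv2.imread('pics/s8.png')[170:300,340:510];b=cv2.imread('pics/s9.png')[170:300,340:510]
cv2.imwrite('pics/z9.png',cv2.resize(np.hstack([a,b]),None,fx=2.3,fy=2.3))
"
```

```text
t 13.9333 pos [ 0.5542 -0.0006  0.1703] F [ 0.55 -0.61  0.92] open 0.5997951620544498
shift units [ 1.383 -0.132  0.056] turn units [-0.002 -0.003  0.003]
```

View pics/z9.png

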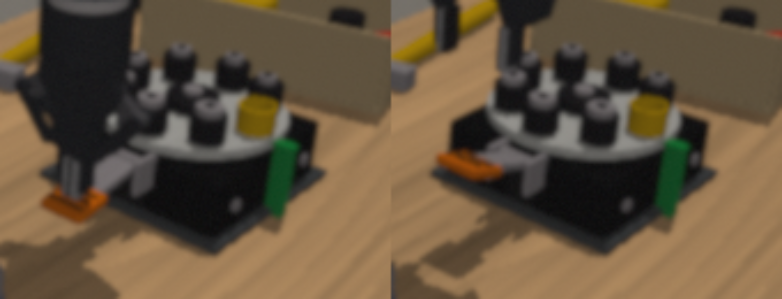

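Request:
arm_command:
  motion: "0.1 -0.01 -0.05 0 0 0 0.6; 0.18 -0.02 -0.05 0 0 0 0.6; 0.18 -0.02 -0.05 0 0 0 0.6; 0.18 -0.02 0 0 0 0 0.6; 0.18 -0.02 0 0 0 0 0.6; 0.15 -0.02 0 0 0 0 0.6; 0.1 -0.01 0 0 0 0 0.6; 0.05 -0.01 0 0 0 0 0.6; 0 0 0 0 0 0 0.6; 0 0 0 0 0 0 0.6"

```text
time_s: 14.82
eef_pos: [0.5205, 0.2304, 0.1893]
eef_rot: [-0.007, 0.708, 0.706, -0.006]
wrist_force: [0.9, 0.1, -0.8]
opening: 0.604
```

```bash
python3 - <<'E'
from h import *
go([.527,.276,.16])
c=snap('wrist','w2.png')
for t in ['socket_mid','stub']: print(t,[(np.round(b['box']).tolist(),round(b['conf'],2)) for b in search_frame('wrist',t)][:4])
ct=snap('top','t3.png')
a=ct['img'][180:310,355:525,::-1]
cv2.imwrite('pics/z10.png',cv2.resize(a,None,fx=4.5,fy=4.5,interpolation=cv2.INTER_CUBIC))
E
```

```text
t 14.8167 pos [0.5205 0.2304 0.1893] F [ 0.94  0.09 -0.76] open 0.6042073796946009
shift units [0.228 0.035 0.146] turn units [-0.018 -0.001 -0.002]
socket_mid [([175.0, 101.0, 240.0, 146.0], 0.89), ([320.0, 150.0, 354.0, 188.0], 0.68), ([289.0, 255.0, 331.0, 325.0], 0.66)]
stub [([331.0, 64.0, 372.0, 110.0], 0.92)]
```

View pics/w2.png

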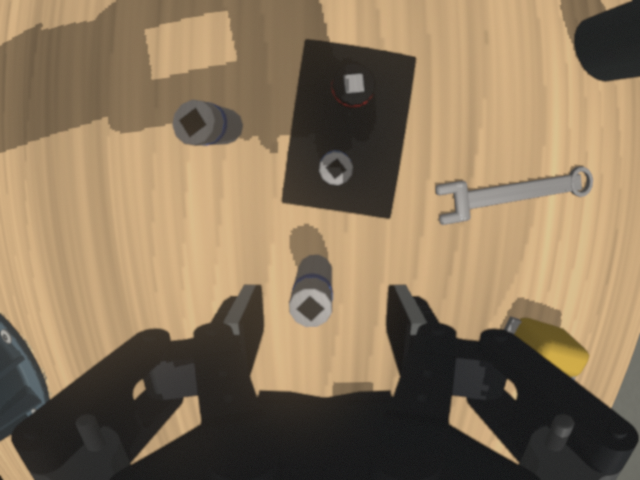

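View pics/z10.png

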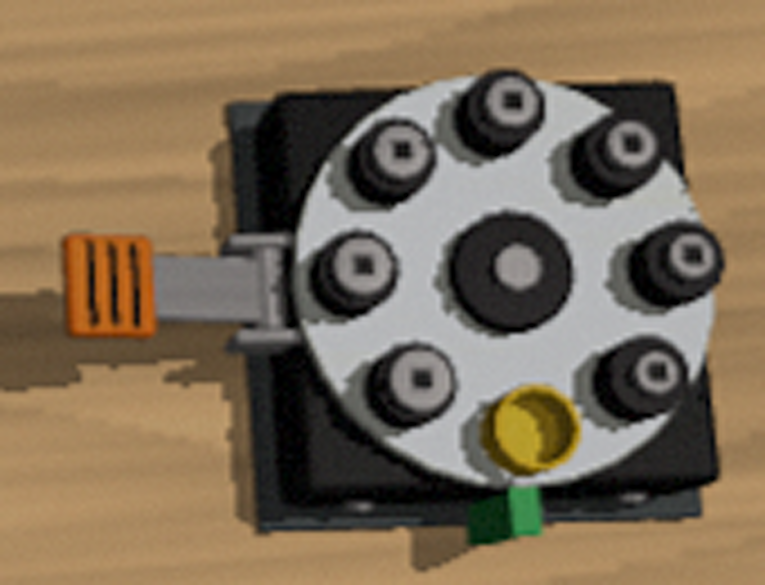

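```bash
python3 - <<'E'
from h import *
o=get_obs();c=camera('wrist');ct=camera('top')
print(watz(c,o,336,168,.068),watz(c,o,354,83,.042))
T=lambda x,y:(x/4.5+355-.4,y/4.5+180-.4)
print(atz(ct,*T(533,424),.101))
E
```

```text
[0.5273151  0.27625397 0.068     ] [0.54163026 0.34155497 0.042     ]
[ 0.48233024 -0.16571207  0.101     ]
```

Request:
arm_command:
  motion: "0.12 0.02 0 -0.018 0 0 0.6; 0.08 0.013 0.04 0 0 0 0.6; 0.02 0 0.08 0 0 0 0.6; 0 0 0.12 0 0 0 0.6; 0 0 0.08 0 0 0 0.6; 0 0 0.03 0 0 0 0.6; 0 0 0 0 0 0 0.6; 0 0 0 0 0 0 0.6"

```text
time_s: 15.78
eef_pos: [0.5345, 0.2699, 0.1218]
eef_rot: [0.003, 0.712, 0.702, 0.005]
wrist_force: [0.0, -0.2, 1.1]
opening: 0.599
```

```bash
python3 - <<'E'
from h import *
go([.5273,.2762,.042])
E
```

```text
t 15.7833 pos [0.5345 0.2699 0.1218] F [ 0.02 -0.18  1.07] open 0.5985783646518704
shift units [ 0.03  -0.04   0.399] turn units [ 0.01  -0.003 -0.014]
```

Request:
arm_command:
  motion: "0.03 -0.04 0.05 0.01 -0.003 -0.014 0.6; 0 0 0.07 0 0 0 0.6; 0 0 0.04 0 0 0 0.6; 0 0 0 0 0 0 0.6; 0 0 0 0 0 0 0.6"

```text
time_s: 16.2
eef_pos: [0.5283, 0.2771, 0.0921]
eef_rot: [0.001, 0.707, 0.707, 0.002]
wrist_force: [0.4, 0.2, 0.7]
opening: 0.6
```

```bash
python3 - <<'E'
from h import *
go([.5273,.2762,.042])
E
```

```text
t 16.2 pos [0.5283 0.2771 0.0921] F [0.39 0.18 0.74] open 0.599590347493094
shift units [-0.005 -0.006  0.25 ] turn units [ 0.004 -0.002  0.001]
```

Request:
arm_command:
  motion: "-0.005 -0.005 0.06 0.004 -0.002 0 0.6; 0 0 0.07 0 0 0 0.6; 0 0 0.06 0 0 0 0.6; 0 0 0.04 0 0 0 0.6; 0 0 0.01 0 0 0 0.6; 0 0 0 0 0 0 0.6; 0 0 0 0 0 0 0.6"

```text
time_s: 16.78
eef_pos: [0.5284, 0.2766, 0.0421]
eef_rot: [0.001, 0.707, 0.708, 0.001]
wrist_force: [0.3, -0.3, 0.5]
opening: 0.599
```

```bash
python3 - <<'E'
from h import *
go([.5273,.2762,.042])
snap('wrist','w3.png')
E
```

```text
t 16.7833 pos [0.5284 0.2766 0.0421] F [ 0.26 -0.32  0.55] open 0.5990491605096455
shift units [-0.002 -0.006  0.   ] turn units [ 0.002 -0.     0.002]
```

View pics/w3.png

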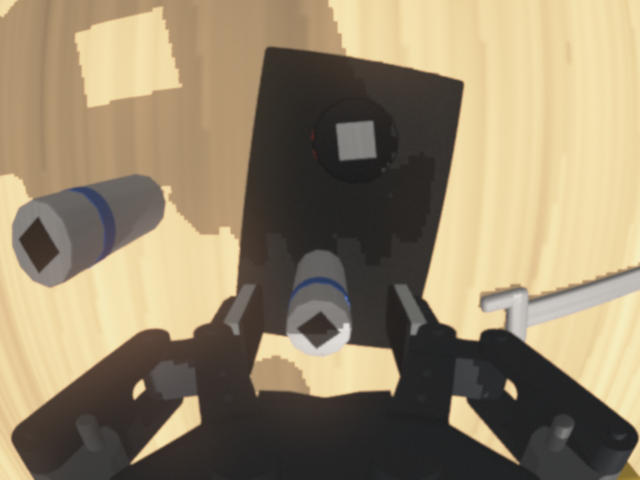

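Request:
arm_command:
  motion: "0 -0.004 0 0 0 0 0.45; 0 0 0 0 0 0 0.35; 0 0 0 0 0 0 0.25; 0 0 0 0 0 0 0.15; 0 0 0 0 0 0 0.1; 0 0 0 0 0 0 0.1; 0 0 0 0 0 0 0.1; 0 0 0 0 0 0 0.1"

```text
time_s: 17.5
eef_pos: [0.5287, 0.277, 0.0442]
eef_rot: [0.002, 0.706, 0.708, 0.002]
wrist_force: [-0.2, 0.3, -1.1]
opening: 0.263
```

Request:
arm_command:
  motion: "0 0 -0.03 0 0 0 0.1; 0 0 -0.08 0 0 0 0.1; 0 0 -0.15 0 0 0 0.1; 0 0 -0.18 0 0 0 0.1; 0 0 -0.18 0 0 0 0.1; 0 0 -0.1 0 0 0 0.1; 0 0 -0.03 0 0 0 0.1; 0 0 0 0 0 0 0.1; 0 0 0 0 0 0 0.1"

```text
time_s: 18.25
eef_pos: [0.5257, 0.2762, 0.2003]
eef_rot: [0.0, 0.707, 0.708, -0.0]
wrist_force: [-0.5, 0.1, -0.9]
opening: 0.257
```

```bash
python3 - <<'E'
from h import *
go([.4822,-.166,.25])
snap('wrist','w4.png');snap('side','s10.png')
a=cv2.imread('pics/w4.png')[180:420,160:480];b=cv2.imread('pics/s10.png')[200:440,130:450]
cv2.imwrite('pics/z11.png',np.hstack([a,b]))
E
```

```text
t 18.25 pos [0.5257 0.2762 0.2003] F [-0.49  0.12 -0.94] open 0.2566569053812212
shift units [-2.211 -0.221 -0.247] turn units [0.    0.001 0.001]
```

View pics/z11.png

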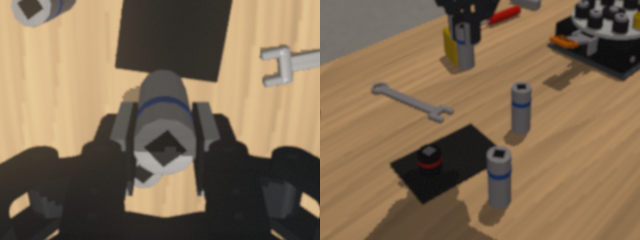

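Request:
arm_command:
  motion: "-0.08 -0.01 -0.03 0 0 0 0.1; -0.15 -0.015 -0.03 0 0 0 0.1; -0.16 -0.015 -0.02 0 0 0 0.1; -0.16 -0.015 0 0 0 0 0.1; -0.16 -0.015 0 0 0 0 0.1; -0.16 -0.015 0 0 0 0 0.1; -0.16 -0.015 0 0 0 0 0.1; -0.16 -0.015 0 0 0 0 0.1; -0.16 -0.015 0 0 0 0 0.1; -0.1 -0.01 0 0 0 0 0.1"

```text
time_s: 19.18
eef_pos: [0.4852, -0.0212, 0.1948]
eef_rot: [-0.013, 0.703, 0.711, -0.013]
wrist_force: [0.8, 0.6, -0.7]
opening: 0.258
```

```bash
python3 - <<'E'
from h import *
go([.482,-.1665,.21])
E
```

```text
t 19.1833 pos [ 0.4852 -0.0212  0.1948] F [ 0.76  0.64 -0.73] open 0.258484263588541
shift units [-0.726 -0.027 -0.075] turn units [-0.035 -0.     0.011]
```

Request:
arm_command:
  motion: "-0.15 -0.005 -0.03 -0.035 0 0.011 0.1; -0.17 -0.005 -0.03 0 0 0 0.1; -0.17 -0.005 0 0 0 0 0.1; -0.17 -0.005 0 0 0 0 0.1; -0.15 -0.005 0 0 0 0 0.1; -0.06 0 0 0 0 0 0.1; 0 0 0 0 0 0 0.1; 0 0 0 0 0 0 0.1"

```text
time_s: 19.85
eef_pos: [0.4703, -0.2039, 0.1908]
eef_rot: [-0.013, 0.71, 0.704, -0.003]
wrist_force: [0.8, 0.4, -1.2]
opening: 0.261
```

```bash
python3 - <<'E'
from h import *
go([.482,-.1665,.17])
snap('wrist','w5.png')
E
```

```text
t 19.85 pos [ 0.4703 -0.2039  0.1908] F [ 0.84  0.35 -1.25] open 0.261243788509242
shift units [0.186 0.059 0.105] turn units [-0.021 -0.013 -0.008]
```

View pics/w5.png

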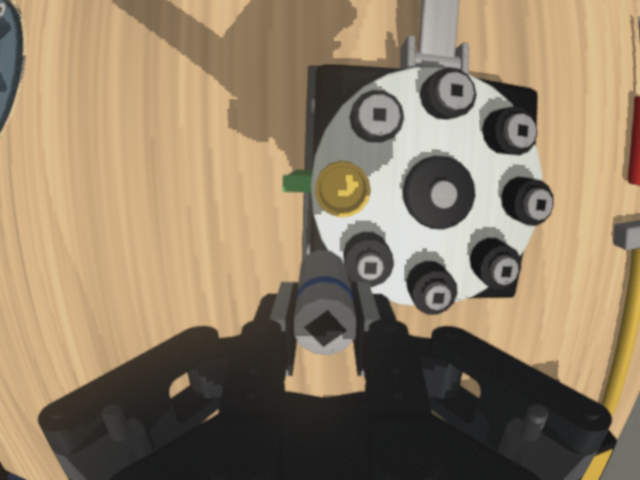

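```bash
python3 - <<'E'
from h import *
o=get_obs();c=camera('wrist')
a=c['img'];hs=cv2.cvtColor(a,cv2.COLOR_RGB2HSV)
m=cv2.inRange(hs,(18,110,60),(35,255,255));m[:140]=0;m[240:]=0;m[:,:300]=0;m[:,400:]=0
m=cv2.morphologyEx(m,cv2.MORPH_CLOSE,np.ones((9,9)))
k=max(cv2.findContours(m,0,2)[0],key=cv2.contourArea);e=cv2.fitEllipse(cv2.convexHull(k));print(e)
for z in(.101,.095):print(watz(c,o,*e[0],z))
# axis from socket tops
A=np.array([watz(c,o,u,v,.109)[:2] for u,v in [(379,114),(456,90),(523,131),(540,205),(506,272),(439,298),(370,267)]])
M=np.c_[2*A,np.ones(7)];s=np.linalg.lstsq(M,(A**2).sum(1),rcond=None)[0];print(s[:2],np.sqrt(s[2]+s[:2]@s[:2]))
cv2.imwrite('pics/cupz.png',cv2.resize(a[140:240,290:400,::-1],None,fx=5,fy=5))
E
```

```text
((342.326416015625, 189.6490020751953), (53.44549560546875, 54.72892761230469), 160.17120361328125)
[ 0.4793298 -0.1668802  0.101    ]
[ 0.47947679 -0.16756516  0.095     ]
[ 0.54719087 -0.16987905] 0.06789137562158025
```

View pics/cupz.png

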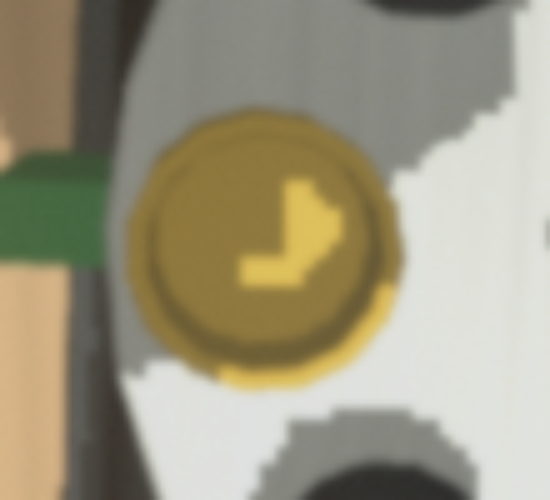

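Request:
arm_command:
  motion: "0.1 0.03 0 -0.021 -0.013 -0.008 0.1; 0.08 0.025 0.04 0 0 0 0.1; 0 0 0.06 0 0 0 0.1; 0 0 0.02 0 0 0 0.1; 0 0 0 0 0 0 0.1; 0 0 0 0 0 0 0.1"

```text
time_s: 20.45
eef_pos: [0.4824, -0.1571, 0.1659]
eef_rot: [-0.001, 0.703, 0.711, 0.001]
wrist_force: [-0.1, -0.4, -0.3]
opening: 0.26
```

```bash
python3 - <<'E'
from h import *
go([.481,-.167,.155])
E
```

```text
t 20.45 pos [ 0.4824 -0.1571  0.1659] F [-0.13 -0.38 -0.28] open 0.2596816566314299
shift units [-0.05  -0.007  0.054] turn units [ 0.    -0.002  0.011]
```

Request:
arm_command:
  motion: "-0.048 -0.007 0.02 0 -0.002 0.011 0.1; 0 0 0.025 0 0 0 0.1; 0 0 0 0 0 0 0.1; 0 0 0 0 0 0 0.1; 0 0 0 0 0 0 0.1"

```text
time_s: 20.87
eef_pos: [0.4816, -0.1685, 0.1575]
eef_rot: [0.001, 0.708, 0.707, -0.0]
wrist_force: [0.1, 0.5, -1.3]
opening: 0.256
```

```bash
python3 - <<'E'
from h import *
go([.481,-.167,.145])
snap('side','s11.png');snap('wrist','w6.png')
a=cv2.imread('pics/s11.png')[150:280,390:510];b=cv2.imread('pics/w6.png')[150:390,160:480]
cv2.imwrite('pics/z12.png',cv2.resize(a,None,fx=4.5,fy=4.5,interpolation=cv2.INTER_CUBIC));cv2.imwrite('pics/z13.png',cv2.resize(b,None,fx=2,fy=2))
E
```

```text
t 20.8667 pos [ 0.4816 -0.1685  0.1575] F [ 0.14  0.52 -1.35] open 0.25601910445331694
shift units [ 0.008 -0.003  0.062] turn units [ 0.002  0.002 -0.001]
```

View pics/z12.png

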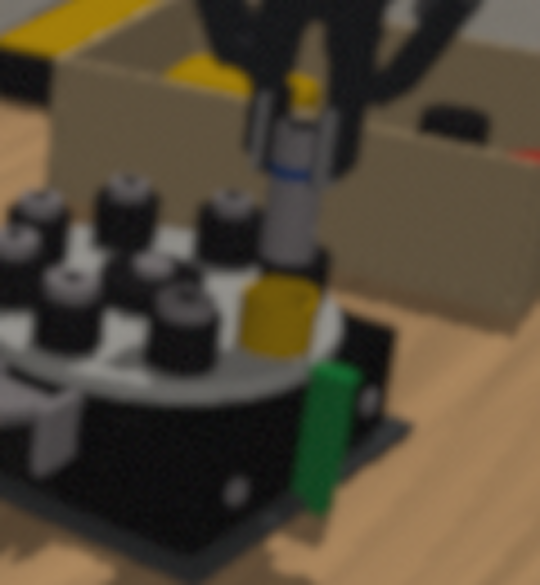

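View pics/z13.png

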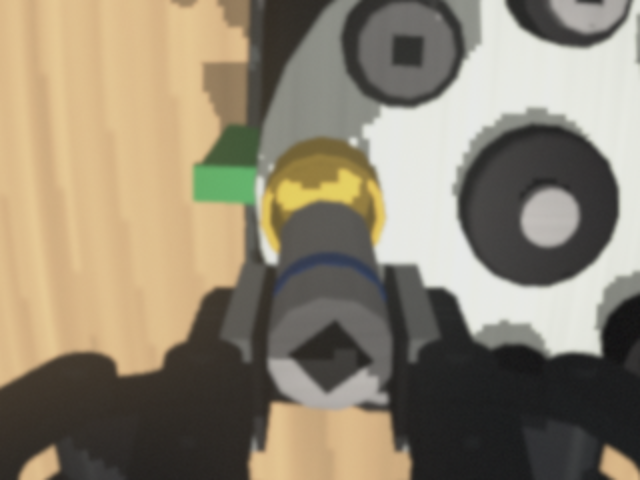

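```bash
python3 - <<'E'
from h import *
o=get_obs();c=camera('side');p=o['eef_pos']
Z=lambda q:((q-np.array([390,150])+.4)*4.5).round(1)
print('sock bottom',Z(proj(c,p-[0,0,.038])),'top',Z(proj(c,p+[0,0,.024])),'rim axis under sock',Z(proj(c,np.array([p[0],p[1],.101]))))
print(Z(proj(c,np.array([p[0]+.002,p[1],.101]))),Z(proj(c,np.array([p[0],p[1]+.002,.101]))))
E
```

```text
sock bottom [282.7 254.3] top [302.2 125.2] rim axis under sock [277.1 291.5]
[273.2 290.2] [275.  292.9]
```

```bash
cat >> h.py <<'E'
def wproj(c,o,P):
    M=np.array(c['mount']);w,x,y,z=o['eef_rot'];Rt=R.from_quat([x,y,z,w]).as_matrix()
    t=Rt.T@(np.array(P)-o['eef_pos']);q=M[:3,:3].T@(t-M[:3,3]);r=np.hypot(q[0],q[1]);th=np.arctan2(r,q[2]);f=c['intrinsics'][0][0]
    return np.array([c['intrinsics'][0][2]+f*th*q[0]/r,c['intrinsics'][1][2]+f*th*q[1]/r])
E
python3 - <<'E'
from h import *
o=get_obs();p=o['eef_pos']
s=cv2.imread('pics/s11.png');w=cv2.imread('pics/w6.png')
cs=camera('side');cw=camera('wrist')
def draw(img,f,off,sc,name,crop):
    a=img[crop[1]:crop[3],crop[0]:crop[2]];a=cv2.resize(a,None,fx=sc,fy=sc,interpolation=cv2.INTER_CUBIC)
    for h,rad,cen,col in [(p[2]+.024,.012,p,(0,0,255)),(p[2]-.038,.012,p,(0,255,0)),(.101,.018,[.481,-.167],(255,0,255)),(.101,.015,[.481,-.167],(255,0,255))]:
        pts=np.array([(f([cen[0]+rad*np.cos(t),cen[1]+rad*np.sin(t),h])-crop[:2]+.5)*sc-.5 for t in np.linspace(0,6.283,60)])
        cv2.polylines(a,[pts.round().astype(int)],True,col,1)
    cv2.imwrite(name,a)
draw(s,lambda P:proj(cs,np.array(P)),0,8,'pics/ov_s.png',[425,165,475,235])
draw(w,lambda P:wproj(cw,o,P),0,3.5,'pics/ov_w.png',[240,200,400,370])
E
```

```text
(no output)
```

View pics/ov_s.png

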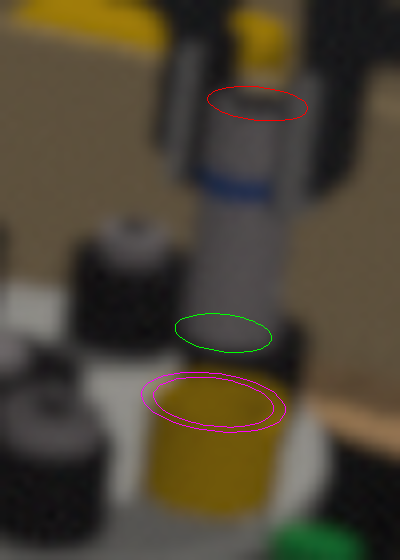

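View pics/ov_w.png

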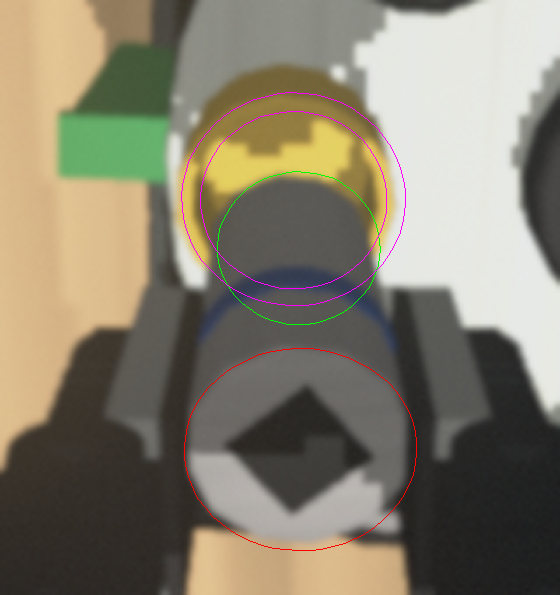

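Request:
arm_command:
  motion: "0.006 -0.005 0.02 0 0.02 0 0.1; 0 0 0.025 0 0 0 0.1; 0 0 0.02 0 0 0 0.1; 0 0 0 0 0 0 0.1; 0 0 0 0 0 0 0.1"

```text
time_s: 21.53
eef_pos: [0.4806, -0.1666, 0.1432]
eef_rot: [-0.007, 0.707, 0.707, 0.008]
wrist_force: [-0.1, 0.0, -1.4]
opening: 0.262
```

```bash
python3 - <<'E'
from h import *
go([.4805,-.1672,.117]);o=get_obs();p=o['eef_pos']
snap('side','s12.png');snap('wrist','w7.png')
s=cv2.imread('pics/s12.png');w=cv2.imread('pics/w7.png')
a=cv2.resize(s[165:235,415:485],None,fx=5.6,fy=5.6,interpolation=cv2.INTER_CUBIC)
b=cv2.resize(w[200:370,240:400],None,fx=2.3,fy=2.3,interpolation=cv2.INTER_CUBIC)
cv2.imwrite('pics/z14.png',np.hstack([a[:391,:391],b[:391]]))
E
```

```text
t 21.5333 pos [ 0.4806 -0.1666  0.1432] F [-0.1   0.05 -1.38] open 0.2618158211107164
shift units [-0.006 -0.001  0.131] turn units [ 0.002 -0.02  -0.   ]
```

View pics/z14.png

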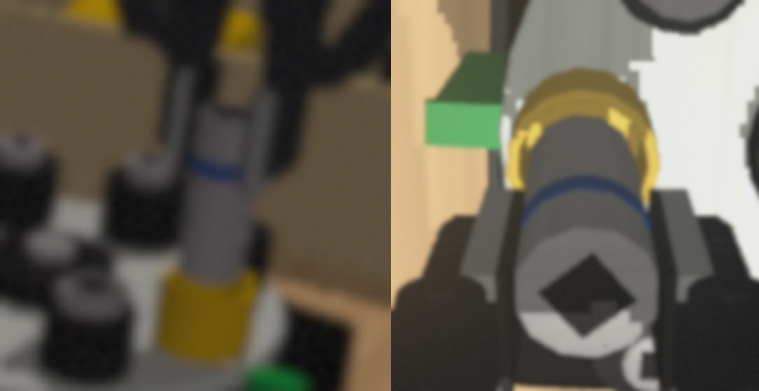

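Request:
arm_command:
  motion: "0 0 0.01 0 0 0 0.1; 0 0 0.01 0 0 0 0.1; 0 0 0.01 0 0 0 0.1; 0 0 0.01 0 0 0 0.1; 0 0 0 0 0 0 0.1"

```text
time_s: 22.05
eef_pos: [0.4811, -0.1664, 0.135]
eef_rot: [-0.006, 0.707, 0.707, 0.008]
wrist_force: [0.5, 0.2, -1.0]
opening: 0.26
```

Request:
arm_command:
  motion: "0 0 0.01 0 0 0 0.1; 0 0 0.01 0 0 0 0.1; 0 0 0.01 0 0 0 0.1; 0 0 0 0 0 0 0.1"

```text
time_s: 22.38
eef_pos: [0.4811, -0.1663, 0.1284]
eef_rot: [-0.006, 0.707, 0.707, 0.008]
wrist_force: [-0.8, -0.4, -1.7]
opening: 0.258
```

```bash
python3 - <<'E'
from h import *
go([.4805,-.1672,.117]);o=get_obs();p=o['eef_pos']
snap('side','s13.png');snap('wrist','w8.png')
s=cv2.imread('pics/s13.png');w=cv2.imread('pics/w8.png')
a=cv2.resize(s[165:235,415:485],None,fx=5.6,fy=5.6,interpolation=cv2.INTER_CUBIC)
b=cv2.resize(w[200:370,240:400],None,fx=2.3,fy=2.3,interpolation=cv2.INTER_CUBIC)
cv2.imwrite('pics/z15.png',np.hstack([a[:391,:391],b[:391]]))
E
```

```text
t 22.3833 pos [ 0.4811 -0.1663  0.1284] F [-0.79 -0.38 -1.65] open 0.25793324798818035
shift units [-0.006 -0.003  0.057] turn units [ 0.003 -0.02  -0.   ]
```

View pics/z15.png

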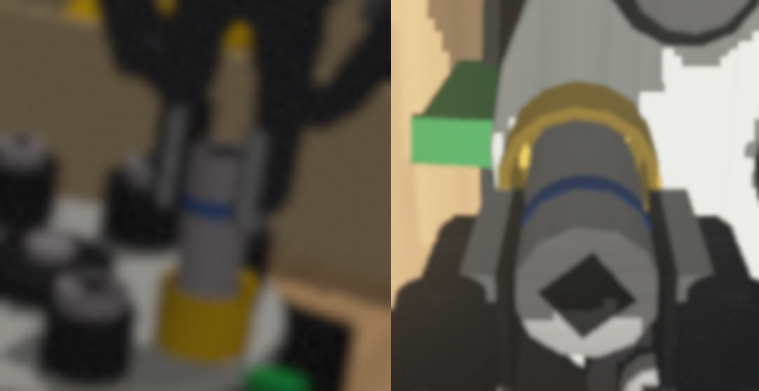

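Request:
arm_command:
  motion: "-0.002 -0.003 0.01 0 0 0 0.1; 0 0 0.01 0 0 0 0.1; 0 0 0.01 0 0 0 0.1; 0 0 0 0 0 0 0.1"

```text
time_s: 22.82
eef_pos: [0.4809, -0.1669, 0.1225]
eef_rot: [-0.006, 0.707, 0.707, 0.009]
wrist_force: [0.1, -0.1, -1.0]
opening: 0.257
```

Request:
arm_command:
  motion: "0 0 0.006 0 0 0 0.1; 0 0 0.006 0 0 0 0.1; 0 0 0 0 0 0 0.1"

```text
time_s: 23.07
eef_pos: [0.4809, -0.1668, 0.1197]
eef_rot: [-0.006, 0.707, 0.707, 0.009]
wrist_force: [-0.0, -1.0, -1.2]
opening: 0.255
```

Request:
arm_command:
  motion: "0 0 0.005 0 0 0 0.1; 0 0 0 0 0 0 0.1"

```text
time_s: 23.23
eef_pos: [0.4809, -0.1668, 0.1186]
eef_rot: [-0.006, 0.707, 0.707, 0.008]
wrist_force: [-0.2, -0.5, -2.5]
opening: 0.258
```

Request:
arm_command:
  motion: "0 0 0.005 0 0 0 0.1; 0 0 0 0 0 0 0.1"

```text
time_s: 23.4
eef_pos: [0.4809, -0.1668, 0.1176]
eef_rot: [-0.006, 0.707, 0.707, 0.008]
wrist_force: [-1.1, 0.4, -1.3]
opening: 0.261
```

Request:
arm_command:
  motion: "0 0 0.005 0 0 0 0.1; 0 0 0 0 0 0 0.1"

```text
time_s: 23.57
eef_pos: [0.4812, -0.1669, 0.1168]
eef_rot: [-0.005, 0.707, 0.707, 0.009]
wrist_force: [-0.3, 0.6, -0.6]
opening: 0.259
```

Request:
arm_command:
  motion: "0 0 0.005 0 0 0 0.1; 0 0 0 0 0 0 0.1"

```text
time_s: 23.73
eef_pos: [0.4815, -0.1672, 0.1169]
eef_rot: [-0.005, 0.707, 0.707, 0.008]
wrist_force: [0.1, 0.7, -1.1]
opening: 0.256
```

Request:
arm_command:
  motion: "0 0 0.005 0 0 0 0.1; 0 0 0 0 0 0 0.1"

```text
time_s: 23.9
eef_pos: [0.4818, -0.1675, 0.1168]
eef_rot: [-0.004, 0.707, 0.707, 0.008]
wrist_force: [0.4, 0.1, -1.6]
opening: 0.262
```

```bash
python3 - <<'E'
from h import *
go([.4805,-.1672,.117]);o=get_obs();p=o['eef_pos'];print(np.round(o['q'],3),np.round(o['joint_efforts'],1),o['torque'])
snap('side','s14.png');snap('wrist','w9.png')
s=cv2.imread('pics/s14.png');w=cv2.imread('pics/w9.png')
a=cv2.resize(s[165:235,415:485],None,fx=5.6,fy=5.6,interpolation=cv2.INTER_CUBIC)
b=cv2.resize(w[200:370,240:400],None,fx=2.3,fy=2.3,interpolation=cv2.INTER_CUBIC)
cv2.imwrite('pics/z16.png',np.hstack([a[:391,:391],b[:391]]))
E
```

```text
t 23.9 pos [ 0.4818 -0.1675  0.1168] F [ 0.38  0.11 -1.6 ] open 0.26194935332606284
shift units [ 0.001 -0.007 -0.001] turn units [ 0.005 -0.017  0.   ]
[-0.579  0.176  1.865  0.021  1.106 -0.589] [ -0.1 -40.  -31.    0.    0.    0. ] [ 0.02178674  0.00408051 -0.02674752]
```

View pics/z16.png

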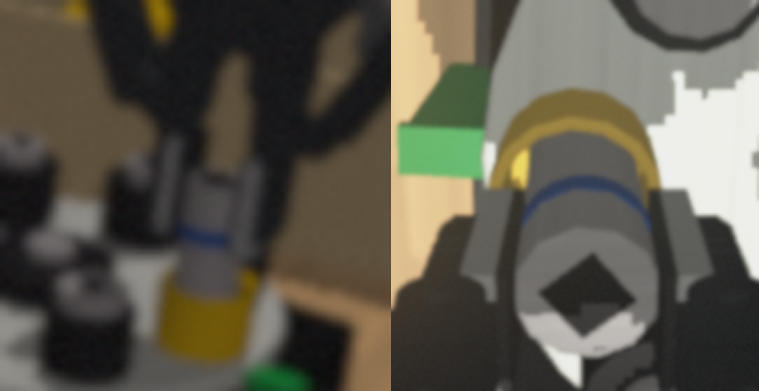

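View pics/w9.png

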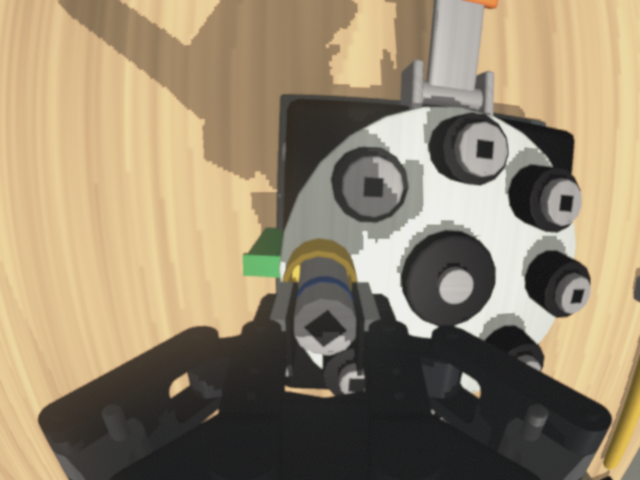

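View pics/s14.png

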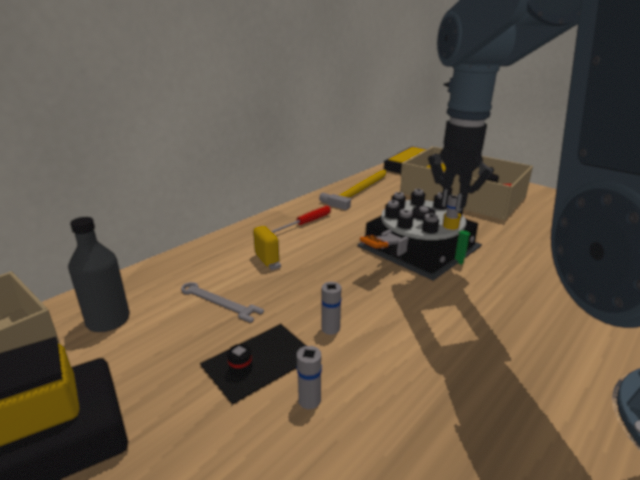

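Request:
arm_command:
  motion: "0 -0.003 0.005 0 0 0 0.1"

```text
time_s: 24.08
eef_pos: [0.4819, -0.1678, 0.1164]
eef_rot: [-0.004, 0.707, 0.707, 0.009]
wrist_force: [-2.3, 1.7, 12.9]
opening: 0.258
```

```bash
python3 - <<'E'
from h import *
go([.4805,-.1672,.117])
E
```

```text
t 24.0833 pos [ 0.4819 -0.1678  0.1164] F [-2.34  1.75 12.88] open 0.25777828053959845
shift units [ 0.003 -0.007 -0.003] turn units [ 0.007 -0.017  0.   ]
```

Request:
arm_command:
  motion: "0 0 -0.002 0 0 0 0.26; 0 0 0 0 0 0 0.28; 0 0 0 0 0 0 0.31; 0 0 0 0 0 0 0.35; 0 0 0 0 0 0 0.4; 0 0 0 0 0 0 0.44; 0 0 0 0 0 0 0.44; 0 0 0 0 0 0 0.44"

```text
time_s: 24.75
eef_pos: [0.4818, -0.1677, 0.116]
eef_rot: [-0.004, 0.707, 0.707, 0.009]
wrist_force: [-0.4, -0.1, -0.2]
opening: 0.446
```

```bash
python3 - <<'E'
from h import *
go([.4805,-.1672,.117])
snap('side','s15.png');snap('wrist','w10.png')
s=cv2.imread('pics/s15.png');w=cv2.imread('pics/w10.png')
a=cv2.resize(s[165:235,415:485],None,fx=5.6,fy=5.6,interpolation=cv2.INTER_CUBIC)
b=cv2.resize(w[200:370,240:400],None,fx=2.3,fy=2.3,interpolation=cv2.INTER_CUBIC)
cv2.imwrite('pics/z17.png',np.hstack([a[:391,:391],b[:391]]))
E
```

```text
t 24.75 pos [ 0.4818 -0.1677  0.116 ] F [-0.41 -0.09 -0.17] open 0.44580261540231464
shift units [ 0.003 -0.006 -0.005] turn units [ 0.007 -0.017  0.   ]
```

View pics/z17.png

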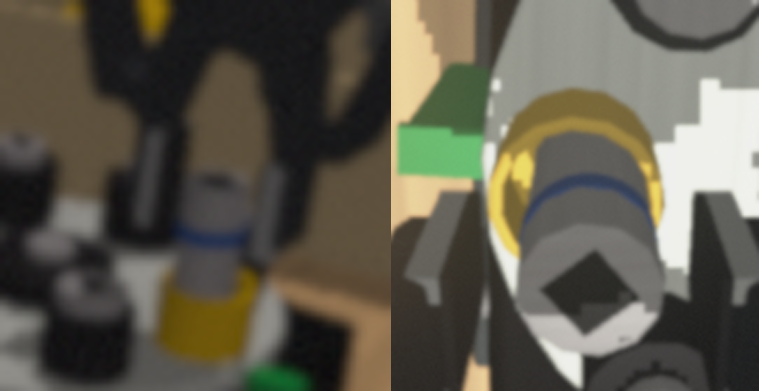

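Socket stands free, gap both sides. Rise straight up slowly, then clear away.

Request:
arm_command:
  motion: "0 0 -0.03 0 0 0 0.44; 0 0 -0.06 0 0 0 0.44; 0 0 -0.1 0 0 0 0.44; 0 0 -0.15 0 0 0 0.44; 0 0 -0.15 0 0 0 0.44; 0 0 -0.1 0 0 0 0.44; 0 0 -0.05 0 0 0 0.44; 0 0 0 0 0 0 0.44"

```text
time_s: 25.52
eef_pos: [0.4795, -0.1693, 0.2505]
eef_rot: [-0.006, 0.707, 0.707, 0.008]
wrist_force: [1.5, -1.0, 0.2]
opening: 0.445
```

Request:
arm_command:
  motion: "-0.15 0 0 0 0 0 0.44; -0.15 0 0 0 0 0 0.44; -0.15 0 0 0 0 0 0.44; -0.15 -0.05 0 0 0 0 0.44; -0.15 -0.05 0 0 0 0 0.44; -0.15 -0.05 0 0 0 0 0.44; -0.15 -0.05 0 0 0 0 0.44; -0.05 0 0 0 0 0 0.44; 0 0 0 0 0 0 0.44; 0 0 0 0 0 0 0.44"

```text
time_s: 26.35
eef_pos: [0.4355, -0.3939, 0.2334]
eef_rot: [-0.012, 0.706, 0.708, 0.01]
wrist_force: [0.1, 0.1, -0.9]
opening: 0.436
```

```bash
python3 - <<'E'
from h import *
go([.4805,-.1672,.117])
s=snap('side','s16.png');t=snap('top','t16.png')
a=cv2.resize(s['img'][165:285,355:495,::-1],None,fx=2.7,fy=3.2,interpolation=cv2.INTER_CUBIC)
b=cv2.resize(t['img'][185:305,365:525,::-1],None,fx=2.6,fy=3.2,interpolation=cv2.INTER_CUBIC)
cv2.imwrite('pics/z18.png',np.hstack([a,b]))
E
```

```text
t 26.35 pos [ 0.4355 -0.3939  0.2334] F [ 0.09  0.11 -0.87] open 0.4358889703759959
shift units [1.114 0.231 0.617] turn units [-0.003 -0.03   0.004]
```

View pics/z18.png

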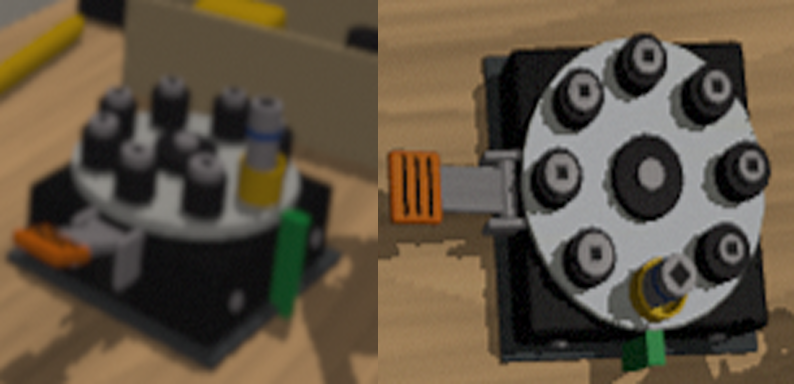

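View pics/t16.png

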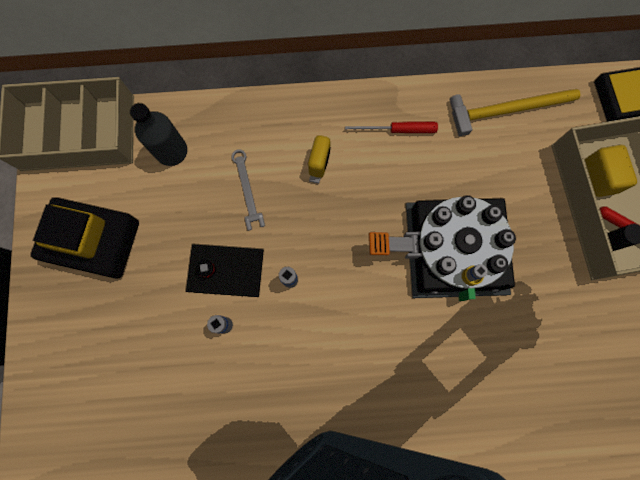

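```bash
python3 - <<'E'
from h import *
t=camera('top')
print(atz(t,480.4,271,.141), proj(t,np.array([.4815,-.1667,.141])), proj(t,np.array([.4815,-.1667,.101])))
a=t['img'][255:305,450:510,::-1]
cv2.imwrite('pics/z19.png',cv2.resize(a,None,fx=10,fy=10,interpolation=cv2.INTER_CUBIC))
s=camera('side')
a=s['img'][195:255,430:480,::-1]
cv2.imwrite('pics/z20.png',cv2.resize(a,None,fx=9,fy=9,interpolation=cv2.INTER_CUBIC))
for z in(.141,.101,.079):print(proj(s,np.array([.4815,-.1667,z])))
E
```

```text
[ 0.48205507 -0.16657725  0.141     ] [480.51474498 271.30786882] [473.64063235 274.23039877]
[453.57373833 196.71339399]
[450.87292783 214.68764879]
[449.43282586 224.27171984]
```

View pics/z19.png

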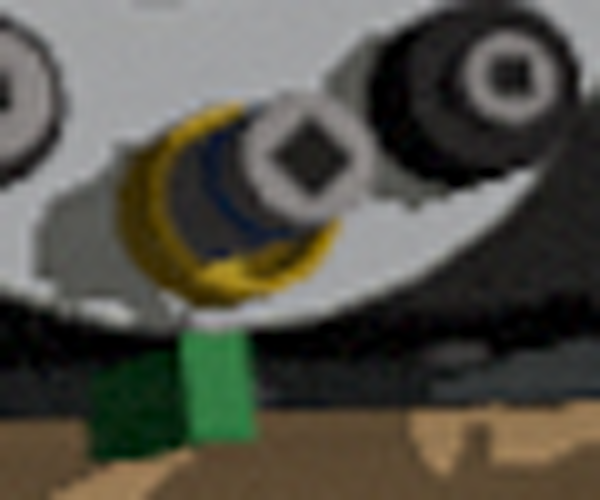

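View pics/z20.png

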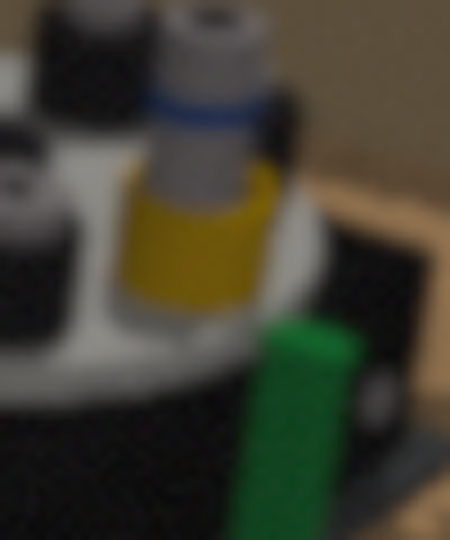

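Top matches an upright, seated socket (top measured at (0.482, −0.167), height 0.141). Hand in.

```bash
python3 -c "
from bench import *
print(hand_in())"
```

```text
the job is handed in; nothing more can be done
None
```

I pressed the lever twice, each a single click, and the empty yellow cup now stands at the green post. I then lowered the small blue-banded socket upright into the cup and handed the job in at about 26 s. No verdict was reported.

- **Presses:** the carousel started two notches short. In the readings the lever force never passed 11.3 N. It came fully up after each press, and the pictures show one notch gained each time.
- **Placing:** the socket met the cup floor at the expected height. I pressed down once to confirm this and read about 13 N, then opened the fingers slowly. I did not drop it.
- **Last checks:** the top picture puts the socket's top at (0.482, -0.167) m, taking the seated height of 0.141 m. That is within 1 mm of where an upright, seated socket should be. The red-banded socket, tape, wrench and larger look-alikes look unmoved, and the gripper is well clear.
- **Disagreements:** the cameras differed by up to 3 mm on the cup's position, so I aimed between them. The socket looked tilted by 1 to 3 degrees in the gripper, so I turned the tool about 1 degree before lowering it.

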